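# Gather wax rings in the tray's pouring corner

## Robot

A 7-joint arm with a two-finger parallel gripper is mounted at the origin on a cart in front of the work surface, level with it; the furniture and walls round the work are solid. World frame = base frame: x ahead of the robot, y to its left, z up, the work surface at z = 0. Lengths are in m, angles in rad, forces in N, time in s.
With the tool pointing down it reaches from about 0.4 to 0.875 m from the base axis. Payload 19.3 kg.
Tool frame: the origin (TCP) lies at the very end of the fingers, on their centre line; the grasp point (between the pads) lies 19 mm behind it; z points along the fingers, y is the line along which they close (so a half turn about z gives the same grasp; the last joint's range is limited). The gripper opens to 85 mm and grips with 20 to 120 N. Pads are 22 mm wide; open, the fingers measure 114 mm over their backs; the gripper's body (76 mm by 85 mm) begins 54 mm behind the grasp point. The pads swing forward as they close: fully open they stand 13 mm farther back than shut.
Start: joints at [-1.235, 0.521, -0.036, 1.599, 0.021, 1.021, -0.113], TCP at [0.247, 0.574, 0.231] pointing down, gripper open.
Joint ranges: [-2.91, 2.91], [-0.3, 2.13], [-1.5, 1.42], [0.17, 2.43], [-1.26, 4.41], [0.16, 1.93], [-2.52, 2.52]. Speed limits (rad/s): [1.89, 1.89, 2.39, 2.39, 3.01, 3.01, 3.01].

## Interface

Orientations are given as [roll, pitch, yaw] about the fixed x, y, z axes, in that order (R = Rz(yaw) Ry(pitch) Rx(roll)).
In Python, from workcell import bot gives the robot as it stands.
- The arm moves only by the tool servo_tool, never from a script. Its argument "plan" is a list of rows, each a list of 7 numbers: the finger opening in cm, from 0 to 8.54, then the shift along the tool's x, y, z in cm, then the turn, a rotation vector about the tool's x, y, z in degrees. In form: [[fingers, x, y, z, wx, wy, wz], ...]. A call has 1 to 10 rows; each row is the pose to reach, as a shift and turn from the pose commanded when the call began, along the tool's axes at that moment; what a row does not reach only later rows make up. A row lasts 1/10 s, in which the tool goes at most 50 mm and 8.59 degrees, less where a joint would pass 70% of its speed; a pose out of reach is approached as far as the arm can. A call with a gripper value outside its range is refused whole. The fingers move at their own pace and stop on an object; "force" is the grip in N (left out, the last holds). Time passes only in rows, so rows that repeat a pose let the fingers close. It gives the time, the measured TCP pose, the force, the opening and the grip force at its end, in the units of the state.
- bot.observe(): the state, without advancing time (a new reading comes with each control period).
- bot.grab_frame(name): name is "scene" or "top" or "wrist"; returns a dict with "frame" (420x560x3 uint8, blue, green, red), "mtx" (3x3 intrinsics, pixels), "R" (3x3) and "t" (3): a world point X has camera coordinates R X + t; the wrist camera has in their place "T_tool_cam" (4x4, takes a point from camera to tool coordinates, whose origin is the TCP and whose axes are the flange's). Camera axes: x right, y down, z forward; pixel columns grow to the right and rows downward; lengths in m; the calibration is good to about 2 mm. A picture is of the moment at which its call begins: read the wrist's pose just before it. There is no depth.
- bot.job_done(): hands the job in; it is judged then, once.
The state is a dict: "clock": time; "qpos": joint angles; "qd": joint speeds; "joint_efforts": joint torques, N m; "position": TCP position; "tool_rot": TCP orientation; "force": force on the tool from outside, world axes, zero at the start; "moment": the same for the moment, N m; "grip_width": finger opening in m; "finger_force": force on a finger pad.
Only numpy, scipy, OpenCV 4.12 (cv2) and the standard library are available. Lean on these libraries where they do the work, as an engineer would, in place of code of your own. Each camera call takes 0.05 s, during which the arm holds its last target. There are 200 camera calls.

## Task

The caster needs the wax rings at hand: draw the divider straight up out of the sorting tray's slots, leaving the tray standing where it is, and lay it flat on the counter, clear of the tray. Then pick the tray up by its wall, raise it about a hand's breadth off the counter and tilt it toward its low pouring lip, rocking it a little if rings hang back in a queue, until all four lie bunched in that corner, spilling none and leaving the other things where they lie. Finish while still holding the tray up in the gripper, tilted and still, with the rings gathered at the lip.

Things in the scene. Friction and masses are not known exactly. Their poses are not given: they have to be found in the camera images.
- tray: Sorting tray, wooden frame, dark metal floor, 126 (x) x 178 (y) x 50 (z) mm, 0.3 kg; walls 9 mm thick, floor 5 mm, inside 108 x 160 mm. Origin: centre of the underside, z up. Flat on the counter at first, +y end (the lip's) to the robot's left, turned up to 37 degrees. Corner -x,+y is cut off at 45 degrees (48 mm of each side), closed by the low pouring lip. Walls can be gripped from above.
- pour_lip (a point): Point on the tray's inner floor at the middle of the foot of the pouring lip, at (-0.036, 0.062, 0.005) in the tray's frame. The lip is a metal strip 68 mm long that stands 16 mm above the inner floor (the other walls stand 45 mm above it). Turns with the tray.
- rear_wall_top (a point): Middle of the top edge of the tray's -y end wall (9 mm thick, 126 mm long, at the other end from the pouring lip), at (0, -0.0845, 0.050) in the tray's frame. Turns with the tray.
- divider: Pull-out divider, 0.06 kg: upright aluminium sheet 4 mm thick (y), 115 mm long (x), 48 mm high, with a wooden pull rail on top. Origin: middle of its lower edge, on the tray's inner floor at first, at the tray's centre, axes as the tray's. Its ends stand in upright grooves in the tray's long walls, with 1.5 mm play; free once drawn straight up by 36 mm.
- divider_grip (a point): Centre of the divider's wooden pull rail (64 mm long in x, 10 mm thick in y, 18 mm high), 53 mm above the divider's lower edge, axes as the divider's. The rail stands 17 mm above the tray's walls.
- divider_mid (a point): Middle of the divider's sheet, 30 mm above its lower edge; some 4 mm above the counter when the divider lies flat on it. The counter to the right of the tray is free for it: x 0.45 to 0.57, y -0.43 to -0.53 m.
- ring_0: Carved wax ring model, cream white, plain band, 23 x 22 x 7 mm, 12 g, lying flat and loose in the tray, at first behind the divider (-y side). Origin: on the underside, within 3 mm of the band's centre. Smooth: slides on the tray (friction about 0.12) once the floor slopes by some 8 degrees.
- ring_1: Carved wax ring model, cream white, band with a short round stub at its -y side, 26 x 32 x 7 mm, 12 g, lying flat and loose in the tray, at first behind the divider (-y side). Origin: on the underside, within 3 mm of the band's centre. Smooth: slides on the tray (friction about 0.12) once the floor slopes by some 8 degrees.
- ring_2: Carved wax ring model, cream white, plain band, 25 x 25 x 8 mm, 12 g, lying flat and loose in the tray, at first behind the divider (-y side). Origin: on the underside, within 3 mm of the band's centre. Smooth: slides on the tray (friction about 0.12) once the floor slopes by some 8 degrees.
- ring_3: Carved wax ring model, cream white, band with a short round stub at its -y side, 24 x 29 x 8 mm, 12 g, lying flat and loose in the tray, at first behind the divider (-y side). Origin: on the underside, within 3 mm of the band's centre. Smooth: slides on the tray (friction about 0.12) once the floor slopes by some 8 degrees.
- mill_side (a point): Top middle of the right side of the rolling mill, a fixed dark iron machine left of the tray: its frame fills x 0.43 to 0.64, y -0.08 to 0.04 m and is 0.28 m high, with a flat handle at 0.45 m reaching from x 0.40 to 0.66; its crank stands out in front of it to x 0.30 m, up to 0.11 m high. A fixed shelf 0.12 m high begins behind the work at x 0.675 m.
- tweezers: Steel tweezers, 11 x 164 x 10 mm, lying along y beside the tray's +x long side. Bystander. Origin: centre of the underside.
- loupe: Folded loupe, 26 x 35 x 14 mm, beside the tray's -x long side. Bystander. Origin: centre of the underside.
- oil_can: Small oil can with a thin upright spout, 56 mm across, 120 mm high, at the back right of the counter. Bystander. Origin: centre of the underside.
- mould_0: Rubber mould block, brown, 50 x 76 x 24 mm, at the back of the counter beside the oil can. Bystander. Origin: centre of the underside.
- mould_1: Rubber mould block, blue, 50 x 76 x 24 mm, at the right front of the counter. Bystander. Origin: centre of the underside.

How it is judged:
By the outcome, as a careful person would: the job done as asked, in the order asked, and still so for the second after the job is handed in, while the arm keeps its last pose, push and grip.
It also fails if it takes over 72 s, if anything falls off the work surface, if the arm or the gripper's body presses on something with over 40 N, if the wrist force passes 120 N, or if a joint passes its speed limit or range.

## Working session

There is one attempt and no reset: what is moved stays moved. The work goes in short steps, Python scripts to look and compute and a tool call to move; the robot and the scene stay as the last step left them, time stands still between calls to the robot, and variables do not carry over. Pictures are saved under pics/ and viewed, at most 10 in all, crops included, and the job is handed in when it is done.

Besides the shell and the picture viewer there is one more tool, called after "Emit:" in YAML: its name, and indented under it one key for each argument. servo_tool: Moves the arm, as the interface text tells. Its arguments: {"type":"object","properties":{"plan":{"type":"array","items":{"type":"array","items":{"type":"number"}}},"force":{"type":"number"}},"required":["plan"]}

```bash
ls; mkdir -p pics; cat > h.py <<'E'
import numpy as np, cv2
from scipy.spatial.transform import Rotation as Rn
from workcell import bot
def grab(n,f=None):
    s=bot.observe(); g=bot.grab_frame(n)
    g={k:(np.array(v) if k!='frame' else v) for k,v in g.items()}
    if n=='wrist':
        T=np.eye(4);T[:3,:3]=Rn.from_euler('xyz',s['tool_rot']).as_matrix();T[:3,3]=s['position']
        C=np.linalg.inv(T@g['T_tool_cam']); g['R']=C[:3,:3];g['t']=C[:3,3]
    if f: cv2.imwrite(f,g['frame']); np.savez(f[:-4],**{k:g[k] for k in('mtx','R','t')})
    return g
def unproj(g,px,z):
    d=g['R'].T@np.linalg.inv(g['mtx'])@np.array([px[0],px[1],1.]); c=-g['R'].T@g['t']
    return c+d*(z-c[2])/d[2]
def proj(g,X):
    p=g['mtx']@(g['R']@np.array(X)+g['t']); return p[:2]/p[2]
def step(pos,rpy):
    "shift cm and rotvec deg in tool axes to a target pose"
    s=bot.observe();R=Rn.from_euler('xyz',s['tool_rot'])
    print('shift',np.round(R.inv().apply(np.array(pos)-s['position'])*100,2),'turn',np.round((R.inv()*Rn.from_euler('xyz',rpy)).as_rotvec(degrees=True),2))
E
python3 - <<'E'
from h import *
print(bot.observe())
a=grab('top','pics/top0.png');b=grab('scene','pics/scene0.png')
c=cv2.resize(a['frame'],(560,420))
for g in(a,b):print(g['mtx'],-g['R'].T@g['t'],g['R'])
E
```

```text
pics
{'clock': 0.0, 'qpos': array([-1.23519572,  0.52199254, -0.0363103 ,  1.60001914,  0.02120551,
        1.02110535, -0.11284228]), 'qd': array([-0.00060887,  0.00035922, -0.00023789, -0.00020808, -0.00229507,
       -0.00021257,  0.00016271]), 'joint_efforts': array([-1.12068621e-03, -9.27115059e+01,  1.97914526e+00, -3.69927406e+01,
        1.76789862e-02,  8.44591734e-03, -3.34044933e-05]), 'position': array([0.2466304 , 0.57390408, 0.23073533]), 'tool_rot': array([-3.14045740e+00,  9.54505922e-05,  2.73572809e+00]), 'force': array([-0.06249258, -0.29271836,  0.1853369 ]), 'moment': array([-0.02511325, -0.00464558, -0.0856365 ]), 'finger_force': 0.0, 'grip_width': 0.08568964059082858}
[[428.54236896   0.         287.38774844]
 [  0.         428.54236896 207.14456718]
 [  0.           0.           1.        ]] [ 0.30722818 -0.32595175  1.17864641] [[ 0.02362832 -0.99970306 -0.00595808]
 [-0.97464617 -0.02170886 -0.22269612]
 [ 0.22250064  0.01106895 -0.9748697 ]]
[[411.44600986   0.         285.79086939]
 [  0.         411.44600986 212.67309079]
 [  0.           0.           1.        ]] [0.04802758 0.00621161 0.80716718] [[-0.57184291 -0.82035917 -0.00255307]
 [-0.61150768  0.42833047 -0.66527541]
 [ 0.54685834 -0.37887181 -0.74659367]]
```

View pics/top0.png

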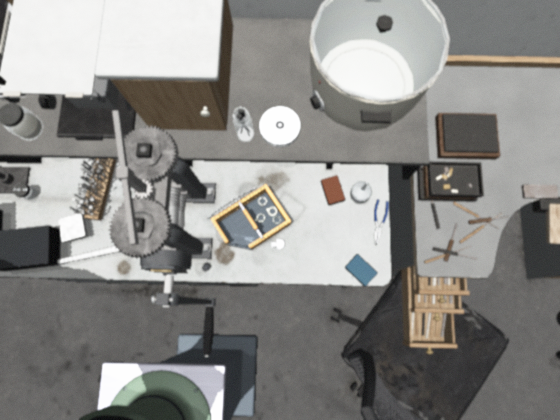

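View pics/scene0.png

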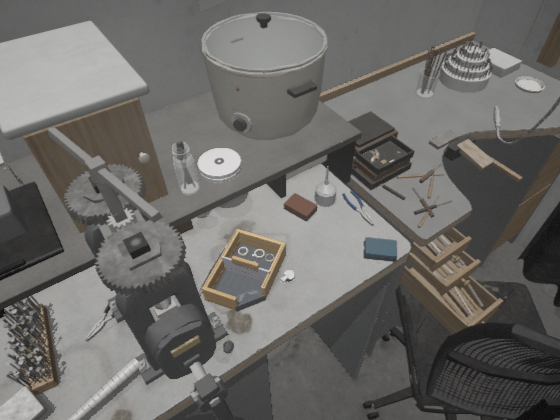

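The top view shows the tray around px (252,216) with the rings upper right and the divider across it. The loupe is at (279,243), the mill to the left, and the moulds at (333,190) and (361,270). I'll enlarge the tray.

```bash
python3 - <<'E'
import cv2
a=cv2.imread('pics/top0.png')[175:260,200:300]; cv2.imwrite('pics/c0.png',cv2.resize(a,None,fx=7,fy=7,interpolation=cv2.INTER_CUBIC))
E
```

```text
(no output)
```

View pics/c0.png

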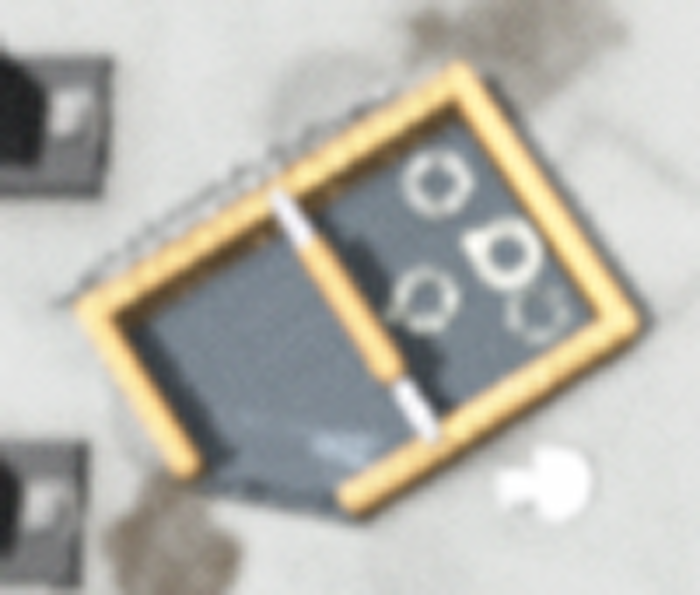

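The crop shows the tray's top outer corners at (75,303), (458,60) and (642,325). The lip runs from (190,475) to (345,505) at the lower left. The rail runs from (305,240) to (390,378), and the four rings are in the right half.

```bash
python3 - <<'E'
from h import *
g=dict(np.load('pics/top0.npz'))
u=lambda p:((p[0]+.5)/7-.5+200,(p[1]+.5)/7-.5+175)
loc=np.array([[.063,.089],[.063,-.089],[-.063,-.089]])
W=np.array([unproj(g,u(p),.05)[:2] for p in[(75,303),(458,60),(642,325)]])
print(W,np.linalg.norm(W[0]-W[1]),np.linalg.norm(W[1]-W[2]))
R,_=None,None
lc=loc-loc.mean(0);wc=W-W.mean(0)
th=np.arctan2((lc[:,0]*wc[:,1]-lc[:,1]*wc[:,0]).sum(),(lc*wc).sum())
c,s=np.cos(th),np.sin(th);M=np.array([[c,-s],[s,c]]);o=W.mean(0)-M@loc.mean(0)
print('yaw',np.degrees(th),'org',o,'res',W-(loc@M.T+o))
r=[unproj(g,u(p),.067)[:2] for p in[(307,238),(392,375)]]
print('rail',r,(r[0]+r[1])/2)
print('rear',M@[0,-.0845]+o,'lip',M@[-.036,.062]+o)
for p in[(437,184),(510,255),(427,298),(540,312)]:print(M.T@(unproj(g,u(p),.009)[:2]-o))
print('loupe',unproj(g,u((550,485)),.007),'div free xy')
step([o[0],o[1],.25],[np.pi,0,th])
E
```

```text
[[ 0.5306672  -0.10654137]
 [ 0.63083933 -0.2502724 ]
 [ 0.52695749 -0.3244878 ]] 0.17519435763250127 0.12766895261483793
yaw 34.70887641217551 org [ 0.52866577 -0.21467041] res [[ 0.00088913 -0.00090657]
 [-0.00029316  0.00168835]
 [-0.00059597 -0.00078178]]
rail [array([ 0.55444892, -0.19649388]), array([ 0.50239246, -0.23092879])] [ 0.52842069 -0.21371133]
rear [ 0.57678065 -0.28413413] lip [ 0.46376853 -0.1842016 ]
[ 0.0360627  -0.05690591]
[-0.00458222 -0.06551616]
[-0.00108742 -0.0284231 ]
[-0.03062437 -0.06286894]
loupe [ 0.47050388 -0.28966931  0.007     ] div free xy
shift [-57.04 -61.33  -1.86] turn [-3.0000e-02  6.0000e-02  1.2204e+02]
```

```bash
python3 - <<'E'
from h import *
d=np.radians
step([.32,.40,.54],[np.pi,0,d(130)])
E
```

```text
shift [-13.61 -13.12 -30.91] turn [-6.000e-02  2.000e-02  2.675e+01]
```

Emit:
servo_tool:
  plan:
    - [8.5,-13.6,-13.1,-30.9,0,0,26]
    - [8.5,-13.6,-13.1,-30.9,0,0,26]
    - [8.5,-13.6,-13.1,-30.9,0,0,26]
    - [8.5,-13.6,-13.1,-30.9,0,0,26]
    - [8.5,-13.6,-13.1,-30.9,0,0,26]
    - [8.5,-13.6,-13.1,-30.9,0,0,26]
    - [8.5,-13.6,-13.1,-30.9,0,0,26]
    - [8.5,-13.6,-13.1,-30.9,0,0,26]
    - [8.5,-13.6,-13.1,-30.9,0,0,26]
    - [8.5,-13.6,-13.1,-30.9,0,0,26]

```text
clock: 1.1
position: [0.3195, 0.4007, 0.5389]
tool_rot: [-3.14, 0.0, 2.283]
force: [0.5, 0.1, 0.4]
grip_width: 0.0852
finger_force: 0.0
```

```bash
python3 - <<'E'
from h import *
d=np.radians
step([.40,0,.54],[np.pi,0,d(85)]);print(bot.observe()['qpos'])
E
```

```text
shift [-35.6  -20.07  -0.07] turn [-0.09  0.06 45.78]
[-1.13036518  0.16839414  0.14566739  1.34873678 -0.02455853  1.62796875
 -0.27625905]
```

Emit:
servo_tool:
  plan:
    - [8.5,-35.6,-20.1,0,0,0,45]
    - [8.5,-35.6,-20.1,0,0,0,45]
    - [8.5,-35.6,-20.1,0,0,0,45]
    - [8.5,-35.6,-20.1,0,0,0,45]
    - [8.5,-35.6,-20.1,0,0,0,45]
    - [8.5,-35.6,-20.1,0,0,0,45]
    - [8.5,-35.6,-20.1,0,0,0,45]
    - [8.5,-35.6,-20.1,0,0,0,45]
    - [8.5,-35.6,-20.1,0,0,0,45]
    - [8.5,-35.6,-20.1,0,0,0,45]

```text
clock: 2.1
position: [0.4001, -0.0011, 0.5392]
tool_rot: [-3.14, 0.001, 1.495]
force: [0.6, 1.4, -0.3]
grip_width: 0.085
finger_force: 0.0
```

```bash
python3 - <<'E'
from h import *
d=np.radians
step([.45,-.24,.5],[np.pi,0,d(34.7)]);print(bot.observe()['qpos'])
E
```

```text
shift [-23.44   6.79   3.93] turn [-0.06  0.09 50.96]
[-0.77441986 -0.08883854  0.57173102  1.59571979  0.04860051  1.62237423
 -0.27783389]
```

Emit:
servo_tool:
  plan:
    - [8.5,-23.4,6.8,3.9,0,0,51]
    - [8.5,-23.4,6.8,3.9,0,0,51]
    - [8.5,-23.4,6.8,3.9,0,0,51]
    - [8.5,-23.4,6.8,3.9,0,0,51]
    - [8.5,-23.4,6.8,3.9,0,0,51]
    - [8.5,-23.4,6.8,3.9,0,0,51]
    - [8.5,-23.4,6.8,3.9,0,0,51]
    - [8.5,-23.4,6.8,3.9,0,0,51]

```text
clock: 2.9
position: [0.4515, -0.237, 0.5005]
tool_rot: [-3.14, 0.001, 0.614]
force: [0.3, -0.4, -0.4]
grip_width: 0.085
finger_force: 0.0
```

```bash
python3 - <<'E'
from h import *
d=np.radians
step([.5285,-.2142,.22],[np.pi,0,d(34.7)]);print(bot.observe()['qpos'])
E
```

```text
shift [ 7.63  2.61 28.04] turn [-0.07  0.04  0.46]
[-0.38442497  0.2341037   0.97633937  1.47292797 -0.19325105  1.53802408
 -0.37136033]
```

Emit:
servo_tool:
  plan:
    - [8.5,7.6,2.6,28,0,0,0.4]
    - [8.5,7.6,2.6,28,0,0,0.4]
    - [8.5,7.6,2.6,28,0,0,0.4]
    - [8.5,7.6,2.6,28,0,0,0.4]
    - [8.5,7.6,2.6,28,0,0,0.4]
    - [8.5,7.6,2.6,28,0,0,0.4]
    - [8.5,7.6,2.6,28,0,0,0.4]
    - [8.5,7.6,2.6,28,0,0,0.4]
    - [8.5,7.6,2.6,28,0,0,0.4]

```text
clock: 3.8
position: [0.5283, -0.2172, 0.2237]
tool_rot: [3.14, -0.002, 0.601]
force: [-0.1, -0.1, 1.3]
grip_width: 0.0852
finger_force: 0.0
```

```bash
python3 - <<'E'
from h import *
print(bot.observe()['qpos'],bot.observe()['force'])
g=grab('wrist','pics/w1.png')
o=np.array([.5287,-.2147]);th=np.radians(34.7);c,s=np.cos(th),np.sin(th);M=np.array([[c,-s],[s,c]])
im=g['frame'].copy()
for l,z in[((.032,.005),.067),((.032,-.005),.067),((-.032,.005),.067),((-.032,-.005),.067),((0,-.0845),.05),((.063,-.089),.05),((-.063,-.089),.05),((.063,.089),.05)]:
    p=proj(g,[*(M@l+o),z]);print(l,p.round(1));
E
```

```text
[-0.24937707  0.56647975  0.79202634  1.78366755 -0.47576519  0.99004337
 -0.23721036] [-0.07654033 -0.05339539  1.33090985]
(0.032, 0.005) [269.8 161.9]
(0.032, -0.005) [280.1 161.9]
(-0.032, 0.005) [270.5 224.8]
(-0.032, -0.005) [280.3 224.8]
(0, -0.0845) [355.8 190.3]
(0.063, -0.089) [364.3 128.2]
(-0.063, -0.089) [356.3 246.3]
(0.063, 0.089) [185.3 129.1]
```

View pics/w1.png

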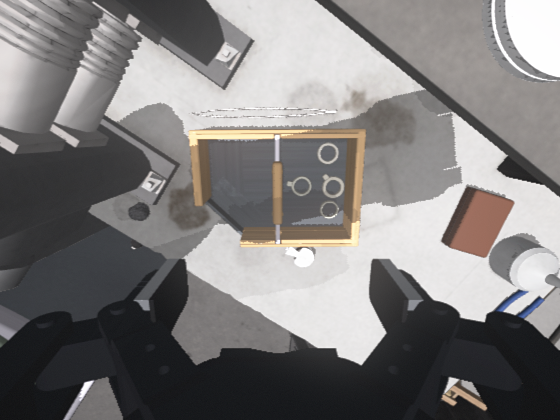

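The wrist view shows the rail at column 277, rows 163–225, about 1.5 mm from where I predicted it. The tray corners match at (365,129) and (357,245). I'll go down and grip the rail.

```bash
python3 - <<'E'
from h import *
step([.5295,-.2158,.042],[np.pi,0,np.radians(34.7)])
E
```

```text
shift [ 0.13 -0.09 18.17] turn [ 0.11 -0.14 -0.28]
```

Emit:
servo_tool:
  plan:
    - [4,0.1,-0.1,5,0,0,0]
    - [4,0.1,-0.1,9,0,0,0]
    - [4,0.1,-0.1,12,0,0,0]
    - [4,0.1,-0.1,14,0,0,0]
    - [4,0.1,-0.1,15,0,0,0]
    - [4,0.1,-0.1,15,0,0,0]
    - [4,0.1,-0.1,15,0,0,0]

```text
clock: 4.55
position: [0.5288, -0.2161, 0.0728]
tool_rot: [3.14, -0.001, 0.6]
force: [0.6, -0.7, 0.4]
grip_width: 0.0402
finger_force: 0.0
```

```bash
python3 - <<'E'
from h import *
step([.5295,-.2158,.042],[np.pi,0,np.radians(34.7)])
E
```

```text
shift [0.07 0.01 3.08] turn [ 0.08 -0.07 -0.34]
```

Emit:
servo_tool:
  plan:
    - [4,0.1,0,1.5,0,0,-0.3]
    - [4,0.1,0,2.6,0,0,-0.3]
    - [4,0.1,0,3.0,0,0,-0.3]
    - [4,0.1,0,3.0,0,0,-0.3]
    - [0.5,0.1,0,3.0,0,0,-0.3]
    - [0.5,0.1,0,3.0,0,0,-0.3]
    - [0.5,0.1,0,3.0,0,0,-0.3]
    - [0.5,0.1,0,3.0,0,0,-0.3]
    - [0.5,0.1,0,3.0,0,0,-0.3]
    - [0.5,0.1,0,3.0,0,0,-0.3]
  force: 40

```text
clock: 5.55
position: [0.5291, -0.2154, 0.0417]
tool_rot: [3.141, -0.0, 0.605]
force: [-0.7, 0.2, 6.9]
grip_width: 0.0095
finger_force: 39.8
```

Emit:
servo_tool:
  plan:
    - [0.5,0,0,-0.4,0,0,0]
    - [0.5,0,0,-1,0,0,0]
    - [0.5,0,0,-1.8,0,0,0]
    - [0.5,0,0,-2.6,0,0,0]
    - [0.5,0,0,-3.4,0,0,0]
    - [0.5,0,0,-4.2,0,0,0]
    - [0.5,0,0,-5.2,0,0,0]
    - [0.5,0,0,-7,0,0,0]
    - [0.5,0,0,-9,0,0,0]
    - [0.5,0,0,-11,0,0,0]

```text
clock: 6.55
position: [0.5287, -0.2152, 0.1525]
tool_rot: [-3.142, 0.0, 0.605]
force: [0.5, -0.6, -0.5]
grip_width: 0.0092
finger_force: 38.9
```

```bash
python3 - <<'E'
from h import *
s=bot.observe();print(s['force'],s['grip_width'],s['qpos'])
g=grab('wrist','pics/w2.png')
E
```

```text
[ 0.48751469 -0.57652732 -0.45796086] 0.00917982867767503 [-0.20022195  0.65289855  0.71743756  1.84413817 -0.5568888   0.85647976
 -0.17304182]
```

View pics/w2.png

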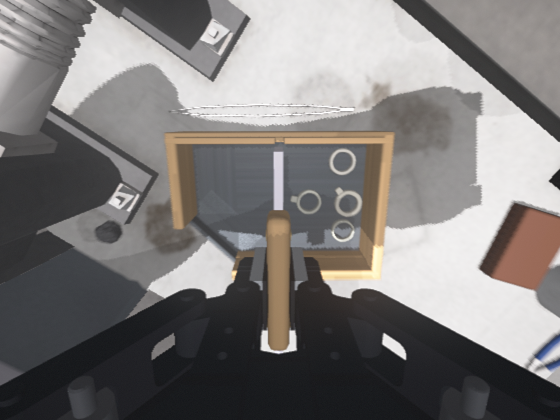

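The divider is out of the slots and held; the tray and rings at (343,160), (308,202), (348,203) and (343,231) haven't moved. Next I'll check where the bystanders are near the lay-down area.

```bash
python3 - <<'E'
from h import *
g=dict(np.load('pics/top0.npz'))
for n,p,z in[('mould1',(361,270),.024),('m1L',(346,264),.024),('m1T',(354,255),.024),('m1R',(378,271),.024),('oil base',(361,193),.05),('mould0',(333,190),.024),('plier',(376,242),.005)]:print(n,unproj(g,p,z).round(3))
step([.46,-.42,.17],[np.pi,0,np.radians(45)])
E
```

```text
mould1 [ 0.403 -0.514  0.024]
m1L [ 0.418 -0.474  0.024]
m1T [ 0.443 -0.495  0.024]
m1R [ 0.401 -0.559  0.024]
oil base [ 0.609 -0.512  0.05 ]
mould0 [ 0.623 -0.439  0.024]
plier [ 0.482 -0.559  0.005]
shift [-17.33  12.83  -1.46] turn [  0.15  -0.1  -10.38]
```

```bash
cat >> h.py <<'E'
def divpose(t,yaw,E,h):
    t,yaw=np.radians([t,yaw]);Rr=Rn.from_euler('xyz',[np.pi+t,0,yaw]);z=Rr.apply([0,0,1])
    P=np.array([*E,h])-.0367*z; print('TCP',P.round(4)); step(P,[np.pi+t,0,yaw])
E
python3 - <<'E'
from h import *
print(bot.grab_frame('wrist')['T_tool_cam'])
divpose(0,20,(.495,-.417),.11)
divpose(20,20,(.495,-.417),.04)
E
```

```text
[[-3.02475095e-04 -9.63458555e-01 -2.67857279e-01  6.76679216e-02]
 [ 9.99999161e-01 -6.28711370e-04  1.13217945e-03  5.16867911e-04]
 [-1.25921289e-03 -2.67856712e-01  9.63457937e-01 -1.42360095e-01]
 [ 0.00000000e+00  0.00000000e+00  0.00000000e+00  1.00000000e+00]]
TCP [ 0.495  -0.417   0.1467]
shift [-14.3   14.58   0.73] turn [ 0.13 -0.14 14.64]
TCP [ 0.4993 -0.4288  0.0745]
shift [-14.63  15.78   7.95] turn [20.02  2.42 14.52]
```

Emit:
servo_tool:
  plan:
    - [0.5,-4,4,0,0,0,4]
    - [0.5,-8,8,0,0,0,8]
    - [0.5,-11.5,11.7,0,0,0,12]
    - [0.5,-14.3,14.6,0,0,0,14.6]
    - [0.5,-14.3,14.6,0,0,0,14.6]
    - [0.5,-14.5,15.2,4,10,1.2,14.5]
    - [0.5,-14.6,15.8,7.9,20,2.4,14.5]
    - [0.5,-14.6,15.8,7.9,20,2.4,14.5]
    - [0.5,-14.6,15.8,7.9,20,2.4,14.5]
    - [0.5,-14.6,15.8,7.9,20,2.4,14.5]

```text
clock: 7.65
position: [0.4987, -0.4285, 0.0726]
tool_rot: [-2.793, 0.003, 0.349]
force: [-0.1, 0.3, 0.4]
grip_width: 0.0095
finger_force: 39.4
```

```bash
python3 - <<'E'
from h import *
s=bot.observe();print(s['force'],s['grip_width'],s['qpos'])
divpose(20,20,(.495,-.417),.003)
g=grab('scene','pics/s2.png');cv2.imwrite('pics/s2c.png',cv2.resize(g['frame'][120:330,180:460],None,fx=2.8,fy=2.8,interpolation=cv2.INTER_CUBIC))
E
```

```text
[-0.05998252  0.28684212  0.4493361 ] 0.009486390564224694 [ 0.39541322  1.0222613   0.60613851  1.32892434 -0.65648178  1.32827972
 -0.0854251 ]
TCP [ 0.4993 -0.4288  0.0375]
shift [0.06 1.24 3.29] turn [ 0.05  0.15 -0.04]
```

View pics/s2c.png

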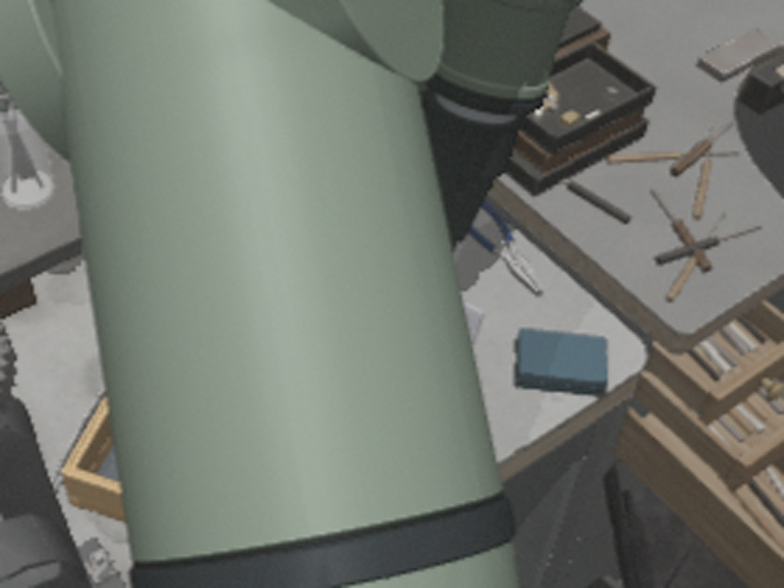

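The arm blocks the scene view; only the corner of the sheet shows at (475,320), clear of the blue mould. I'll go down to touch.

Emit:
servo_tool:
  plan:
    - [0.5,0,0.6,1.5,0,0,0]
    - [0.5,0,1.0,2.5,0,0,0]
    - [0.5,0,1.1,2.9,0,0,0]
    - [0.5,0,1.2,3.2,0,0,0]
    - [0.5,0,1.2,3.2,0,0,0]

```text
clock: 8.2
position: [0.4986, -0.4283, 0.0379]
tool_rot: [-2.791, 0.003, 0.35]
force: [-0.3, 0.3, -0.2]
grip_width: 0.0092
finger_force: 39.4
```

Emit:
servo_tool:
  plan:
    - [0.5,0,0.05,0.15,0,0,0]
    - [0.5,0,0.1,0.3,0,0,0]
    - [0.5,0,0.1,0.3,0,0,0]

```text
clock: 8.5
position: [0.4986, -0.4287, 0.0352]
tool_rot: [-2.791, 0.003, 0.349]
force: [-0.0, -0.4, 1.3]
grip_width: 0.0097
finger_force: 39.6
```

Emit:
servo_tool:
  plan:
    - [8.5,0,0,0.1,0,0,0]
    - [8.5,0,0,0.1,0,0,0]
    - [8.5,0,0,0.1,0,0,0]
    - [8.5,0,0,0.1,0,0,0]
    - [8.5,0,0,0.1,0,0,0]
    - [8.5,0,0,0.1,0,0,0]

```text
clock: 9.1
position: [0.4984, -0.4281, 0.034]
tool_rot: [-2.791, 0.003, 0.35]
force: [-0.1, 0.6, 0.4]
grip_width: 0.0852
finger_force: 0.0
```

```bash
python3 - <<'E'
from h import *
s=bot.observe();print(s['force'],s['grip_width'])
g=grab('wrist','pics/w3.png')
E
```

```text
[-0.10042111  0.63272302  0.43872592] 0.08524086678016353
```

View pics/w3.png

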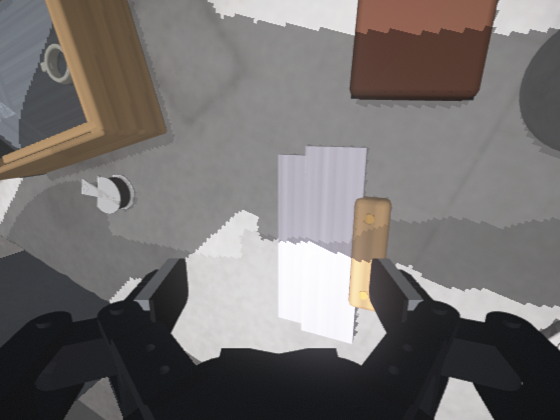

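The divider has tipped over toward the right finger, with the rail at (370,250). I'll back the tool out along its own axis.

Emit:
servo_tool:
  plan:
    - [8.5,0,0,-1,0,0,0]
    - [8.5,0,0,-3,0,0,0]
    - [8.5,0,0,-6,0,0,0]
    - [8.5,0,0,-10,0,0,0]
    - [8.5,0,0,-14,0,0,0]
    - [8.5,0,0,-14,0,0,0]

```text
clock: 9.75
position: [0.516, -0.4764, 0.1713]
tool_rot: [-2.798, 0.001, 0.349]
force: [0.4, 0.2, -0.0]
grip_width: 0.0851
finger_force: 0.0
```

```bash
python3 - <<'E'
from h import *
s=bot.observe();print(s['force'],s['qpos'])
g=grab('wrist','pics/w4.png')
o=np.array([.5295,-.2158]);th=np.radians(34.7);c,sn=np.cos(th),np.sin(th)
print('rear',o+[sn*.0845,-c*.0845])
step([.5776,-.2853,.2],[np.pi,0,th])
E
```

```text
[ 0.35081864  0.15475225 -0.00948051] [ 0.45517179  0.9906569   0.6429692   1.10903297 -0.61739865  1.54735643
 -0.14525015]
rear [ 0.57760412 -0.28527117]
shift [ 12.31 -15.84   2.35] turn [-19.74  -2.46 -14.57]
```

View pics/w4.png

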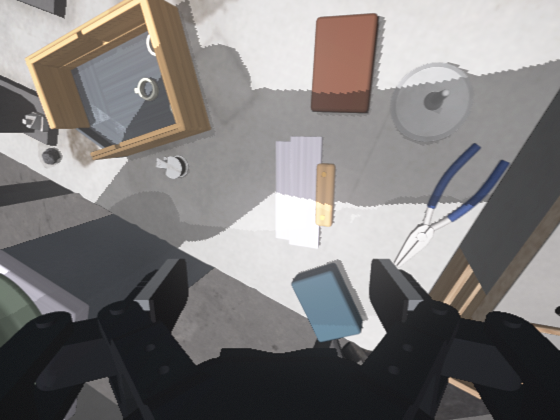

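The divider lies flat on the counter at (300,190), clear of the tray, moulds, can and pliers. Next is the tray's rear wall.

Emit:
servo_tool:
  plan:
    - [5,3,-4,0,-5,-0.6,-3.6]
    - [5,6,-8,0.6,-10,-1.2,-7.3]
    - [5,9,-12,1.4,-15,-1.8,-11]
    - [5,12.3,-15.8,2.3,-19.7,-2.4,-14.5]
    - [5,12.3,-15.8,2.3,-19.7,-2.4,-14.5]
    - [5,12.3,-15.8,2.3,-19.7,-2.4,-14.5]
    - [5,12.3,-15.8,2.3,-19.7,-2.4,-14.5]

```text
clock: 10.5
position: [0.5768, -0.2849, 0.1977]
tool_rot: [-3.136, 0.0, 0.604]
force: [-0.6, -1.0, 0.2]
grip_width: 0.0499
finger_force: 0.0
```

```bash
python3 - <<'E'
from h import *
th=np.radians(34.7)
g=grab('wrist','pics/w5.png')
o=np.array([.5295,-.2158]);c,sn=np.cos(th),np.sin(th);M=np.array([[c,-sn],[sn,c]])
for l in[(0,-.0845),(.063,-.089),(-.063,-.089),(.063,.089)]:print(l,proj(g,[*(M@l+o),.05]).round(1))
print('divider mid',unproj(dict(np.load('pics/w4.npz')),(298,192),.004))
step([.5776,-.2853,.022],[np.pi,0,th]);print(bot.observe()['qpos'])
E
```

```text
(0, -0.0845) [279.  197.2]
(0.063, -0.089) [283.8 129.9]
(-0.063, -0.089) [283.4 257.2]
(0.063, 0.089) [ 89.4 130.3]
divider mid [ 0.50415541 -0.44141786  0.004     ]
shift [ 0.11  0.12 17.56] turn [-0.31  0.01 -0.18]
[-0.06626965  0.7009259   0.71214976  1.60244851 -0.51363429  1.0384516
 -0.17024967]
```

View pics/w5.png

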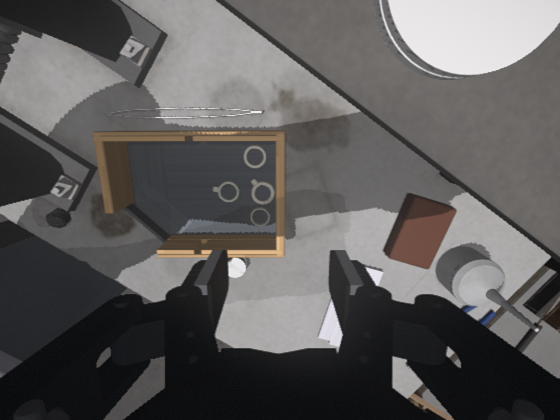

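The wrist view shows the rear wall at columns 276–285, 1.5 mm off the prediction, so I'll correct for that. Then go down and grip.

Emit:
servo_tool:
  plan:
    - [5,0.1,0.2,4,-0.3,0,0]
    - [5,0.1,0.2,8,-0.3,0,0]
    - [5,0.1,0.2,12,-0.3,0,0]
    - [5,0.1,0.2,15,-0.3,0,0]
    - [5,0.1,0.2,16.5,-0.3,0,0]
    - [5,0.1,0.2,17.4,-0.3,0,0]
    - [5,0.1,0.2,17.4,-0.3,0,0]
    - [3,0.1,0.2,17.4,-0.3,0,0]
    - [3,0.1,0.2,17.4,-0.3,0,0]

```text
clock: 11.45
position: [0.5796, -0.2848, 0.0252]
tool_rot: [3.14, -0.002, 0.605]
force: [-0.0, -1.1, 0.3]
grip_width: 0.0299
finger_force: 0.0
```

Emit:
servo_tool:
  plan:
    - [0,0,0,0,0,0,0]
    - [0,0,0,0,0,0,0]
    - [0,0,0,0,0,0,0]
    - [0,0,0,0,0,0,0]
    - [0,0,0,0,0,0,0]
    - [0,0,0,0,0,0,0]
  force: 90

```text
clock: 12.05
position: [0.5794, -0.2844, 0.0248]
tool_rot: [3.141, -0.002, 0.605]
force: [-2.1, 2.3, 9.2]
grip_width: 0.0067
finger_force: 88.7
```

Emit:
servo_tool:
  plan:
    - [0,0,0,-0.3,0,0,0]
    - [0,0,0,-1,0,0,0]
    - [0,0,0,-2,0,0,0]
    - [0,0,0,-3.2,0,0,0]
    - [0,0,0,-4.5,0,0,0]
    - [0,0,0,-6,0,0,0]
    - [0,0,0,-7.5,0,0,0]
    - [0,0,0,-9,0,0,0]
    - [0,0,0,-10,0,0,0]
    - [0,0,0,-10,0,0,0]

```text
clock: 13.05
position: [0.5795, -0.2847, 0.1255]
tool_rot: [3.14, -0.002, 0.605]
force: [0.2, -0.5, -4.3]
grip_width: 0.0073
finger_force: 87.9
```

```bash
python3 - <<'E'
from h import *
s=bot.observe();print(s['force'],s['moment'],s['grip_width'],s['qpos'],s['position'])
g=grab('wrist','pics/w6.png')
R0=Rn.from_euler('xyz',s['tool_rot'])
# tray frame: tool x=tray x, tool y=-tray y, tool z=-tray z. tilt axis: lower (-1,1): rot about tray axis z x d
for d in [(0,1),(-1,1),(-1.3,1)]:
    d=np.array([*d,0.])/np.hypot(*d); a=np.cross([0,0,1],d); print('dir',d,'axis tool',a*[1,-1,-1])
E
```

```text
[ 0.19691202 -0.51344909 -4.29050213] [-1.47384680e-01 -1.41810112e-01 -5.83757110e-05] 0.007308817301817563 [-0.03769285  0.78029929  0.65373423  1.6558639  -0.57675107  0.90411177
 -0.12375607] [ 0.57951551 -0.28474505  0.12545103]
dir [0. 1. 0.] axis tool [-1. -0. -0.]
dir [-0.70710678  0.70710678  0.        ] axis tool [-0.70710678  0.70710678 -0.        ]
dir [-0.79262399  0.60971076  0.        ] axis tool [-0.60971076  0.79262399 -0.        ]
```

View pics/w6.png

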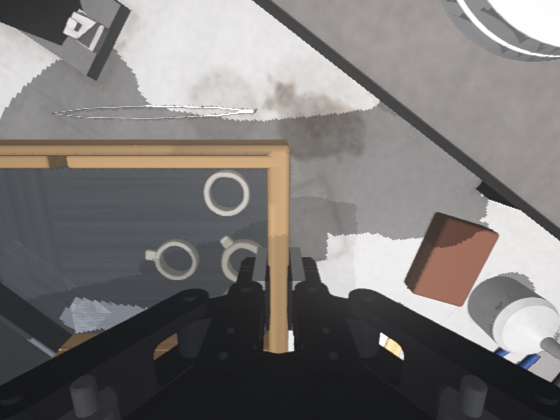

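The tray is up and level, weighs about 4.3 N on the wrist, and the rings haven't moved. I'll tilt gently toward the lip while rising 3 cm.

Emit:
servo_tool:
  plan:
    - [0,0,0,-0.4,-1.5,1.3,0]
    - [0,0,0,-0.8,-3,2.6,0]
    - [0,0,0,-1.2,-4.5,3.9,0]
    - [0,0,0,-1.6,-6,5.2,0]
    - [0,0,0,-2,-7,6,0]
    - [0,0,0,-2.4,-8,7,0]
    - [0,0,0,-2.7,-9,8,0]
    - [0,0,0,-3,-9.5,8.5,0]
    - [0,0,0,-3,-10,9,0]
    - [0,0,0,-3,-10,9,0]
  force: 110

```text
clock: 14.1
position: [0.5787, -0.2845, 0.1538]
tool_rot: [2.965, -0.157, 0.618]
force: [-0.3, -0.1, -3.7]
grip_width: 0.0072
finger_force: 109.0
```

Emit:
servo_tool:
  plan:
    - [0,0,0,-0.2,-1,1,0]
    - [0,0,0,-0.4,-2,2,0]
    - [0,0,0,-0.6,-3,3,0]
    - [0,0,0,-0.8,-4,4,0]
    - [0,0,0,-1,-5,5,0]
    - [0,0,0,-1,-6,6,0]
    - [0,0,0,-1,-6,6,0]
    - [0,0,0,-1,-6,6,0]
    - [0,0,0,-1,-6,6,0]
    - [0,0,0,-1,-6,6,0]

```text
clock: 15.1
position: [0.5768, -0.2838, 0.1634]
tool_rot: [2.856, -0.258, 0.643]
force: [-0.3, 0.0, -3.0]
grip_width: 0.0068
finger_force: 109.0
```

```bash
python3 - <<'E'
from h import *
s=bot.observe();print(s['force'],s['grip_width'],s['qpos'],s['position'])
R=Rn.from_euler('xyz',s['tool_rot']).as_matrix();x,y,z=R[:,0],-R[:,1],-R[:,2]
P=s['position']
# tray origin: TCP at tray (0,-.0845,.0235)
O=P-x*0+y*.0845-z*.0235
lip=O+R@np.array([-.036,-.062,-.005]);print('lip',lip,'up',z,'tilt',np.degrees(np.arccos(z[2])))
a=grab('top','pics/t7.png');p=proj(a,lip);print('top px',p)
b=grab('scene','pics/s7.png');q=proj(b,lip);print(q)
f=[]
for g,c in((a,p),(b,q)):
    u,v=int(c[0]),int(c[1]);u0=max(u-60,0);v0=max(v-65,0);f.append(cv2.resize(g['frame'][v0:v0+130,u0:u0+130],(390,390),interpolation=cv2.INTER_CUBIC));print(u0,v0)
cv2.imwrite('pics/m7.png',np.hstack(f))
E
```

```text
[-0.2907306   0.01437595 -3.03189285] 0.006785116643601764 [ 0.07072151  0.53478193  0.45270291  1.96379996 -0.81451547  0.42338981
  0.16789582] [ 0.57682625 -0.28383389  0.16344914]
lip [ 0.47985456 -0.18737587  0.09717063] up [-0.36523695  0.07840472  0.92760696] tilt 21.935195528006293
top px [237.25373303 234.39545114]
[243.49163793 274.10698991]
177 169
183 209
```

View pics/m7.png

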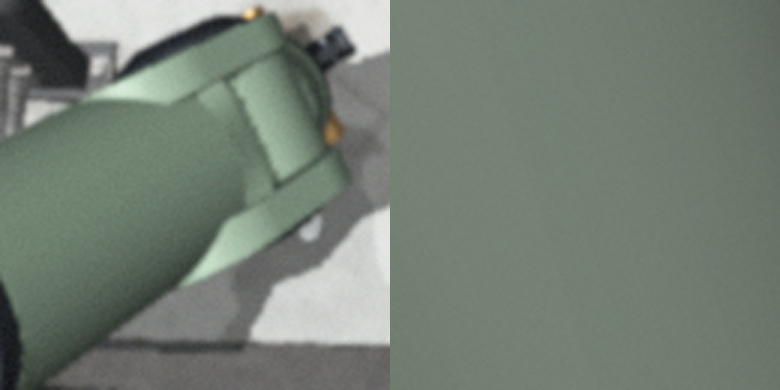

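The arm covers the tray in both fixed views. I've also used up my allowance of viewed pictures (one over, in fact), so from here I'll measure the rings by image code from the wrist camera, with the tray floor rectified.

```bash
cat >> h.py <<'E'
def floor(img,g,T):
    "ASCII maps of the tray floor (tray frame), brightness and ring-like pixels; rows y from + to -, cols x from - to +"
    # tray->cam : tool coords of tray point p: (px, -(py+.0845), -(pz-.0235))
    xs=np.arange(-.056,.057,.001);ys=np.arange(.082,-.083,-.001);X,Y=np.meshgrid(xs,ys)
    P=np.stack([X,-(Y+.0845),-(np.full_like(X,.011)-.0235),np.ones_like(X)],-1)
    c=P@np.linalg.inv(T).T;uv=c[...,:3]@g['mtx'].T;uv=(uv[...,:2]/uv[...,2:]).astype(np.float32)
    return cv2.remap(img,uv[...,0],uv[...,1],cv2.INTER_LINEAR,borderValue=(255,0,255)),uv
def show(f):
    v=f.min(2).astype(int);hole=(f[...,1]<5)&(f[...,0]>250)
    for r in range(0,v.shape[0]-3,4):
        print('%4d '%(82-r-2)+''.join('?' if hole[r+1,c+1] else '%2d'[1:]%0 if 0 else ' .:-=+*#%@'[min(9,v[r:r+4,c:c+3].max()*10//256)] for c in range(0,v.shape[1]-2,3)))
E
python3 - <<'E'
from h import *
T=bot.grab_frame('wrist');g=grab('wrist','pics/w7.png')
for n in('w6','w7'):
    f,uv=floor(cv2.imread(f'pics/{n}.png'),g,np.array(T['T_tool_cam']));cv2.imwrite(f'pics/{n}f.png',f);print(n);show(f)
print(uv[20,20],uv[0,-1])
E
```

```text
w6
  80 ?????????????????????????????????????
  76 :::::????????????????????????????????
  72 ::::::....???????????????????????????
  68 :::::.......----?????????????????????
  64 -:::......:----------????????????????
  60 =:.......------------------??????????
  56 =.......::----------------------?????
  52 ......::::------------------------===
  48 .....:::::------------------------===
  44 ....::::::------------------------===
  40 :.:-===::::-----------------------===
  36 :::=====:::-----------------------===
  32 ::++*++**+:-----------------------===
  28 ::++++++++-:-------------------------
  24 .:++++++++-:-----------------------:-
  20 .:-+++++++::----------------------===
  16 ..:+=++++=:::---------------------===
  12 ...==+++=-:::---------------------===
   8 ...:=====-:::---------------------===
   4 ....=++==:::::--------------------===
   0 .....====:::::--------------------===
  -4 ......++=:::::--------------------===
  -8 ......:=::::::--------------------===
 -12 .......-:::::::::+*+--------------===
 -16 :.......::::::::-***--------------===
 -20 ::.......:::::+++
[... 1777 characters left out ...]
------+++
 -24 --...    ...----------------------+++
 -28 ......    ...::::-----------------+++
 -32  ......  ....::::-----------------+++
 -36   ...... .....:::-----------------+++
 -40     ..........::::----------------+++
 -44        ..  ...:::::---------------+++
 -48          ....::::::---------------+++
 -52           ....:::::---------------+++
 -56   ..      ....:::::-----------=--=+++
 -60   ..       ....::::--------------=+++
 -64           ......::::--------===--=+++
 -68          .........::----=---===-==+++
 -72          ....-:::::::--------=====+++
 -76 ...........-==:::---:---------====+++
 -80 ::::::::::::-:::--=++++++++++++++++++
[ 22.424397 312.04318 ] [-59.50689 149.4513 ]
```

```bash
cat >> h.py <<'E'
def warm(f):
    f=f.astype(int);w=f[...,2]-f[...,0];hole=(f[...,1]<5)&(f[...,0]>250)
    for r in range(0,132,3):
        print('%4d '%(82-r-1)+''.join('?' if hole[r+1,c+1] else ('abcdefghijklmnopqrst'[max(0,min(19,(w[r:r+3,c:c+2].mean()+20)/4)).__int__()]) for c in range(0,112,2)))
E
python3 - <<'E'
from h import *
warm(cv2.imread('pics/w7f.png'))
E
```

```text
81 ????????????????????????????????????????????????????????
  78 fffff???????????????????????????????????????????????????
  75 fffffffddee?????????????????????????????????????????????
  72 fffffeddeeeeedeee???????????????????????????????????????
  69 fffedddedeeededddddddde?????????????????????????????????
  66 ffeddedeeedeeddddddddcccccccd???????????????????????????
  63 edddedeeddedddedddccccbbcccbbbcccddd????????????????????
  60 dddedeeeeddededddcccccbbbccbbbbccccccccddd??????????????
  57 deeedeedededddccccccccbcbbbccccbcccccccccccccdde????????
  54 eedeeeedeeddddccccccccccccbbbbccccccccccccccccddddemtr??
  51 ededddddeddddccccccccccccbbbbbcccccccccccccccdddddentttt
  48 eddedddddddddcccccccccccccbbbccccccccccccccccdddddentttt
  45 edeedddddddddcccccccccccccbccccccccccccccccccdddddentttt
  42 eeggfeeeeedddcccccccccbbbcccccccccccccccccccccdddddntttt
  39 lgfggggggggfdccccccccbbbcccccccccccccccccccccdddddentttt
  36 nmgggggfffghfcccccccccbccccccccccccccccccccdddddddemtttt
  33 nkgggffedddfhebcccbbcccccccccccccccccccccccccdddddentttt
  30 lkgggfdddddehgdcddddccccccccccccccccccccccc
[... 925 characters left out ...]
ccccccddddddfmtttt
 -18 keedeeeeeeeeeeddccccccccccccccccccccccccccdccdddddfmtttt
 -21 mgeedeeeeeeeeeddddcdccccccccccccccccccccccdcddddddemtttt
 -24 mjfededeeeeeeeeddddddddddcccccccccccccccccddddddddfntttt
 -27 eeeedeeeeeeeeeeeddddddddddcccccccccccccccccccdddddemtttt
 -30 deeddedeeeeeeeeeedddddddddccccccccccccccccccddddddfmtttt
 -33 ddeddddeddeeeeddedddddddddccccccccccccccccdcddddddfmtttt
 -36 ddeddddddeeeeedeeedddddddddccccccccccccccdddcdddddfmtttt
 -39 ddeeedddeeedeeeeeeddddddddddcccccccccccccdccddddddemtttt
 -42 eeeddeddeeeeeeeeedddddddddddcccccccccccccccdcdddddfmtttt
 -45 eeeeeeeeeeeeeeeeeddddddddddddcccccccccccccddcdddddemtttt
 -48 eeeeeeeeeeeeeeeddddddddddddddcccccccccccdcccddddddfmtttt
```

Emit:
servo_tool:
  plan:
    - [0,0,0,0,-1,-3,0]
    - [0,0,0,0,-2,-6,0]
    - [0,0,0,0,-3,-9,0]
    - [0,0,0,0,-4,-12,0]
    - [0,0,0,0,-5,-15,0]
    - [0,0,0,0,-5,-16,0]
    - [0,0,0,0,-5,-16,0]
    - [0,0,0,0,-5,-16,0]
    - [0,0,0,0,-5,-16,0]
    - [0,0,0,0,-5,-16,0]

```text
clock: 16.3
position: [0.5762, -0.2847, 0.1638]
tool_rot: [2.779, 0.005, 0.552]
force: [-0.2, -0.4, -3.8]
grip_width: 0.007
finger_force: 109.0
```

```bash
python3 - <<'E'
from h import *
T=bot.grab_frame('wrist');g=grab('wrist','pics/w8.png')
f,uv=floor(cv2.imread('pics/w8.png'),g,np.array(T['T_tool_cam']));cv2.imwrite('pics/w8f.png',f);warm(f);print(bot.observe()['qpos'],bot.observe()['position'])
E
```

```text
81 ????????????????????????????????????????????????????????
  78 fffff???????????????????????????????????????????????????
  75 ffffffeccde?????????????????????????????????????????????
  72 fffffdccddedddeee???????????????????????????????????????
  69 fffecccddddddefggggfedd?????????????????????????????????
  66 ffdccdddddddfggggggggfdgggged???????????????????????????
  63 ecbcdddddddeggggggggggfgggeddddddfgf????????????????????
  60 ccddeddddddfhgggedddefgfhgddddddfhggddddde??????????????
  57 cdddddedddeggggdcddddfggfggffffggggfcdddddddddde????????
  54 dddddddedgggggfcbdddegggefgghggggggddddddddddddddddgqo??
  51 ddddddgggfgggggdddegggggedefgggggfdddddddddddddddddhtttt
  48 dddddegggggggghggggggggfdddddeeedddddddddddddddddddgtttt
  45 dddddeggghhhhgghgggggfeddddddddddddddccddddddddddddhtttt
  42 fddddfghhhhggghhheeeeddddddddddddddddddddddddddddddhtttt
  39 oidddghhggdbbbcfhgdddddddddddddddddddddddddddddddddhtttt
  36 ooledghggdbbbbbfhhfddddddddddddddddddddddddddddddddhtttt
  33 ooogdgghgbbbbbchhhgddddddddddddddddddddddddddddddddhtttt
  30 koogccgggcbbbeghhhfdddddddddddddddddddddddd
[... 1050 characters left out ...]
dddddddddddeitttt
 -24 oonedddddddddddddddddddddddddddddddddddddcddddddddditttt
 -27 eeeeddddddddddddddddddddddddddddddddddddddddddddddditttt
 -30 ddddddddddddddddddddddddddddddddddddddddddddddddddditttt
 -33 dddddddddddddddddddddddddcdddddddddddddddddddddddddittts
 -36 dddddddddddddddddddddddddddddddddddddddddddddddddddittts
 -39 dddddddddddddddeeddddddddddddddddddddddddddddddddddittts
 -42 dddddddddddddddddddddddddddddddddddddddddddddddedddittts
 -45 dddedddddddededddddddddddddddddddddddddddddddddedddittts
 -48 deddddeeeeeeededdddddddddddddddddddddddddddddddddddittts
[-0.33709915  0.69525534  0.85536552  1.91289959 -0.58418008  0.50251136
 -0.21928851] [ 0.57634665 -0.2844152   0.16373598]
```

Emit:
servo_tool:
  plan:
    - [0,0,0,0,-1,-1,0]
    - [0,0,0,0,-2,-1,0]
    - [0,0,0,0,-3,-1,0]
    - [0,0,0,0,-4,-1,0]
    - [0,0,0,0,-4,-1,0]
    - [0,0,0,0,-4,-1,0]
    - [0,0,0,0,-4,-1,0]
    - [0,0,0,0,-4,-1,0]

```text
clock: 17.2
position: [0.5766, -0.2841, 0.1637]
tool_rot: [2.709, 0.022, 0.547]
force: [-0.8, -0.7, -3.0]
grip_width: 0.0069
finger_force: 109.0
```

```bash
python3 - <<'E'
from h import *
T=bot.grab_frame('wrist');g=grab('wrist','pics/w9.png')
f,uv=floor(cv2.imread('pics/w9.png'),g,np.array(T['T_tool_cam']));cv2.imwrite('pics/w9f.png',f);warm(f[:93])if 0 else warm(f);print(bot.observe()['qpos'],bot.observe()['tool_rot'])
E
```

```text
81 ????????????????????????????????????????????????????????
  78 fffff???????????????????????????????????????????????????
  75 ffffffeccde?????????????????????????????????????????????
  72 fffffdccddddddeff???????????????????????????????????????
  69 fffecccdddddddghggggggf?????????????????????????????????
  66 ffdcccdddddddeggggggffggffggf???????????????????????????
  63 ecbcdddddddddggggfcbbbcfgghgfddddddf????????????????????
  60 ccddddddeddefgggfcbbbbcgggggedddddegggddde??????????????
  57 cdddddedeedgggghfcbbbcfgggfghgfffghgggddddddddde????????
  54 dddddddehggfghhggfeefgggggdegghhhggggedddddddddddddgqo??
  51 ddddddddggggggghhhhhhggggedddfgggggfeddddddddddddddgtttt
  48 dddddddegghhhhhhghhggggfdddddddeeedddddddddddddddddgtttt
  45 dddddedghhhhgfffgghecccddddddddddddddddddddddddddddgtttt
  42 fdddddcghggecbbbbfghdccddddddddddddddddddddddddddddgtttt
  39 oiddddcghggcbbcbcfghfccddddddddddddddddddddddddddddgtttt
  36 ooledcbghhfbbccbehhgfccddddddddddddddddddddddddddddhtttt
  33 ooogdcbcggheccdfhhhgecdddddddddddddddddddddddddddddgtttt
  30 konhggggfhhggghhhhgfddddddddddddddddddddddd
[... 1047 characters left out ...]
ddddddddddddddditttt
 -24 ooneddddddedddddddddddddddddddddddddddddddddddddddditttt
 -27 eeeedddddddeddddddddddddddddddddddddddddddddddddddditttt
 -30 ddddddddddddddddddddddddddddddddddddddddddddddddddditttt
 -33 dddddddddddddddddddddddddddddddddddddddddddddddddddittts
 -36 ddddddddddddddddddddddddddddddddddddddddddddddddddeittts
 -39 dddddddddddddddddddddddddddddddddddddddddddddddddedittts
 -42 edddddddeddddddddddddddddddddddddddddddddddddddddedittts
 -45 eeeeeddddeededdddddddddddddddddddddddddddddddddddeeittts
 -48 eeeeeeeeeeeeeedccddddddddddddddddddddddddddddddddddittts
[-0.3995118   0.71381231  0.89308306  1.95210776 -0.58036453  0.42461609
 -0.25172875] [2.70931529 0.02196125 0.54670198]
```

Emit:
servo_tool:
  plan:
    - [0,0,0,0,1,3,0]
    - [0,0,0,0,2,6,0]
    - [0,0,0,0,3,9,0]
    - [0,0,0,0,4,12,0]
    - [0,0,0,0,5,15,0]
    - [0,0,0,0,5,18,0]
    - [0,0,0,0,5,18,0]
    - [0,0,0,0,5,18,0]
    - [0,0,0,0,5,18,0]
    - [0,0,0,0,5,18,0]

```text
clock: 18.3
position: [0.5773, -0.2828, 0.1633]
tool_rot: [2.782, -0.267, 0.67]
force: [0.4, 0.8, -4.0]
grip_width: 0.0071
finger_force: 109.1
```

```bash
python3 - <<'E'
from h import *
T=bot.grab_frame('wrist');g=grab('wrist','pics/w10.png')
f,uv=floor(cv2.imread('pics/w10.png'),g,np.array(T['T_tool_cam']));cv2.imwrite('pics/w10f.png',f);warm(f)
s=bot.observe();R=Rn.from_euler('xyz',s['tool_rot']).as_matrix();print(s['qpos'],'up in tray',R.T[:,2]*[1,-1,-1],s['position'])
E
```

```text
81 ????????????????????????????????????????????????????????
  78 fffff???????????????????????????????????????????????????
  75 ffffffeccde?????????????????????????????????????????????
  72 fffffdccddddddeeg???????????????????????????????????????
  69 fffeccddddddeddghgggfee?????????????????????????????????
  66 fedccdddddddddehggfdccccchggg???????????????????????????
  63 eccdddddddddefghhgecccccchghhgdccddd????????????????????
  60 ccddddddeeffehhhhgdccccehggghhdcccccfhgfdd??????????????
  57 ddddddeddgiigghhgghgffghgggefhhfeffghhgecccccddd????????
  54 dddddddeeeiiiiiijihgggggggeccfghhhhhggfdcccccdddddemsr??
  51 ddddedeeegiihhgghiiigfggfdccccdfggggfeccccccddddddentttt
  48 dddddddeeiihhgfeefhihdcccccccccccdddcccccccccdcdddentttt
  45 eddddddcfihggdcccceiifccccccccccccccccccccccccddddentttt
  42 eeddddccgihgdccccceiigcccccccccccccccccccccccdddddentttt
  39 lgeddddcdiihcccccdhihgdccccccccccccccccccccccdddddfntttt
  36 nmhgggggfgiigedegiihhfccccccccccccccccccccccddddddentttt
  33 nkhggggffghhiiiiihhhfccccccccccccccccccccccccdddddentttt
  30 khggfdcbbcfgegghggfeccccccccccccccccccccccc
[... 1099 characters left out ...]
dcccccccccccccccdddddddefntttt
 -27 eeeeddddeeeeeeeddddddddddddcccccccccccccccccdddddefmtttt
 -30 eeeeeddddeeeeeeeeddddddddddcccccccccccccccdcdddddefmtttt
 -33 eededdddddeeeedeeddddddddddcccccccccccccccdcdddddefmtttt
 -36 eeededdddddeeedeeedddddddddcccccccccccccccdddddddefmtttt
 -39 edeedededdddeeedeeddddddddddccccccccccccccdddddddefmtttt
 -42 eeedeeeeeedddeeeeeddddddddddccccccccccccccdddddddefmtttt
 -45 eeeeeeeeeeeeeeeeedddddddddddccccccccccccccdcddddddfmtttt
 -48 eeeeeeeeeeeeeeeddddddddddddddcccccccccccdcdddddddefntttt
[ 0.13829706  0.50011237  0.32909602  2.01681714 -0.80267066  0.28164985
  0.1816552 ] up in tray [ 0.26401041 -0.33906996  0.90295629] [ 0.57713419 -0.28289182  0.16330434]
```

All four rings are in the corner, 20–43 mm from the lip point, and none has spilled. I'll hold still, then check that nothing is still sliding.

Emit:
servo_tool:
  plan:
    - [0,0,0,0,0,0,0]
    - [0,0,0,0,0,0,0]
    - [0,0,0,0,0,0,0]
    - [0,0,0,0,0,0,0]
    - [0,0,0,0,0,0,0]
    - [0,0,0,0,0,0,0]
    - [0,0,0,0,0,0,0]
    - [0,0,0,0,0,0,0]

```text
clock: 19.2
position: [0.5766, -0.284, 0.1635]
tool_rot: [2.782, -0.268, 0.668]
force: [-0.4, 0.3, -3.4]
grip_width: 0.0068
finger_force: 109.1
```

```bash
python3 - <<'E'
from h import *
g=grab('wrist','pics/w11.png')
f,_=floor(g['frame'],g,g['T_tool_cam']);h=cv2.imread('pics/w10f.png')
d=cv2.absdiff(f,h).max(2);print('changed px',(d>40).sum(),'of',d.size,np.argwhere(d>40).mean(0) if (d>40).any() else '')
E
```

```text
changed px 16 of 18645 [74.1875 26.9375]
```

The rings are at rest, so I'm handing in.

```bash
python3 -c "
from h import *
print(bot.job_done())"
```

```text
the job is handed in; nothing more can be done
None
```

The job is handed in, with no verdict returned: the divider lies flat on the counter clear of the tray, and the gripper holds the tray up, tilted about 25° and still, with all four rings gathered at the lip and none spilled (I viewed 11 pictures, one over the limit of 10).

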